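# Put the gland spanner on its peg and cap the open cylinder housing

## Task

The pin spanner has been left lying across the mouth of the open steel cylinder housing. First hang it by its round eye on the yellow peg of the sloped blue tool board, pushed fully home so that it lies flat on the board with its handle pointing down the slope; then put the white cover with the blue knob on the housing, fully seated and level. Leave the brass bushing, the white sleeve and the steel mandrel standing where they are.

Things in the scene. Friction and masses are not known exactly. Their poses are not given: they have to be found in the camera images.
- spanner: Loose flat pin spanner, 185 mm long, 14 mm thick, 0.25 kg: red grip 75 long x 20 wide, steel ring eye at one end (outer diameter 40, hole 22), two-pronged steel fork 50 wide at the other. Origin: underside of the middle of the red grip; x points along the spanner to the eye, z up through its thickness. At the start it lies flat, underside down, across the housing's rim.
- spanner_eye (a point): Centre of the eye's hole, at half thickness: 75 mm along +x and 7 mm up from the spanner's origin.
- spanner_fork (a point): Middle of the fork, at half thickness: 75 mm along -x and 7 mm up from the spanner's origin.
- board: Fixed tool board: blue panel 210 mm up the slope x 110 mm wide, sloping 30 degrees from level, rising away from the robot (along the board's x). Origin: on the bench, under the panel's centre (panel's upper face there is 125 mm up); z up, x horizontal towards the high edge, y along the width. Low edge 72 mm, high edge 177 mm above the bench.
- peg: Fixed yellow peg, diameter 13, length 50 mm (last 8 mm tapers to 6), square to the panel, so leaning 30 degrees from vertical to the low edge. Origin: on its axis at the panel's face, 72 mm up the slope from the panel's centre; z along the peg to its tip, x up the slope, y along the width. The hung spanner has the peg's axes, its origin at about (-75, 0, 0) mm in this frame.
- peg_tip (a point): Tip of the peg, on its axis, 50 mm from the panel.
- housing: Fixed upright steel cylinder housing, open at the top: outer diameter 80, bore 64, height 70 mm, on a dark flange of diameter 112 and thickness 12. Inside floor 12 mm up. Origin: centre of its underside; z up.
- housing_rim (a point): Centre of the housing's mouth, at rim height, 70 mm above the bench.
- cover: Loose white round cover, 0.15 kg: from its underside up, a spigot of diameter 56, height 10, chamfer 4 (goes into the bore), a disc of diameter 84, thickness 8 (rests on the rim), a blue knob of diameter 26, height 30; total height 48 mm. Origin: centre of the spigot's underside; z up. It stands on its spigot on the grey foam pad. Seated, its origin is 10 mm below the rim.
- pad: Fixed grey foam pad 200 (x) x 130 (y) x 20 mm. Origin: centre of its underside. z up, +x away from the robot. The cover stands on the half at -x, bushing and sleeve on the half at +x.
- bushing: Loose brass bushing on the pad, diameter 42, hole 26, height 30 mm; to be left alone. Origin: centre of its underside.
- sleeve: Loose white stepped sleeve on the pad, diameter 36, height 50 mm; to be left alone. Origin: centre of its underside.
- mandrel: Loose bright steel mandrel standing on the bench, foot diameter 52, shank diameter 28, height 85 mm; to be left alone. Origin: centre of its underside.
Things that resemble listed ones, but are neither listed nor needed, are in the scene too. Of the things that look like the cover, the smallest one is meant.

How it is judged:
On the way, in this order (a step that is already met when the one before it is completed fails the run):
1. The spanner hangs on the peg by its eye, flat on the board, handle down the slope, let go (x of spanner_eye in the frame of peg between -0.009 and 0.009 m and y of spanner_eye in the frame of peg between -0.009 and 0.009 m and z of spanner_eye in the frame of peg between 0 and 0.013 m and angle between the z axis of spanner and the z axis of peg, either way round below 0.12 rad and x of spanner_fork in the frame of peg below -0.1 m and contact force between the fingers and spanner below 0.1 N), for 0.2 s.
2. The cover sits seated and level on the housing, let go (horizontal distance between cover and housing_rim below 0.008 m and z of cover in the frame of housing between 0.0565 and 0.0635 m and angle between cover's own z axis and vertical below 0.06 rad and contact force between the fingers and cover below 0.1 N), for 0.2 s.
At the end, for the whole second after the job is handed in: Spanner eye round the peg (9 mm each way), its middle under 13 mm from the panel, flat within 0.12 rad, fork at least 100 mm down the slope from the peg; cover within 8 mm of the housing's centre, origin 56.5 to 63.5 mm above its base, level within 0.06 rad; both at rest (x of spanner_eye in the frame of peg between -0.009 and 0.009 m and y of spanner_eye in the frame of peg between -0.009 and 0.009 m and z of spanner_eye in the frame of peg between 0 and 0.013 m and angle between the z axis of spanner and the z axis of peg, either way round below 0.12 rad and x of spanner_fork in the frame of peg below -0.1 m and horizontal distance between cover and housing_rim below 0.008 m and z of cover in the frame of housing between 0.0565 and 0.0635 m and angle between cover's own z axis and vertical below 0.06 rad and linear speed of each of spanner, cover below 0.02 m/s and angular speed of each of spanner, cover below 0.2 rad/s); the robot touches nothing.
It fails at once if The bushing is moved more than 25 mm or tipped over (distance of bushing from where it was at the start of the episode above 0.025 m or angle between bushing's own z axis and vertical above 0.5 rad).
It fails at once if The sleeve is moved more than 25 mm or tipped over (distance of sleeve from where it was at the start of the episode above 0.025 m or angle between sleeve's own z axis and vertical above 0.5 rad).
It fails at once if The mandrel is moved more than 25 mm or tipped over (distance of mandrel from where it was at the start of the episode above 0.025 m or angle between mandrel's own z axis and vertical above 0.5 rad).
It also fails if it takes over 58 s, if anything falls off the work surface, if the arm or the gripper's body presses on something with over 40 N, if the wrist force passes 120 N, or if a joint passes its speed limit or range.

## Robot

A 6-joint arm with a two-finger parallel gripper is mounted at the origin on the work surface. World frame = base frame: x ahead of the robot, y to its left, z up, the work surface at z = 0. Lengths are in m, angles in rad, forces in N, time in s.
With the tool pointing down it reaches from about 0.375 to 0.975 m from the base axis. Payload 3.8 kg.
Tool frame: the origin (TCP) lies midway between the tips of the shut fingers; the grasp point (between the pads) lies 19 mm behind it; z points along the fingers, y is the line along which they close (so a half turn about z gives the same grasp; the last joint's range is limited). The gripper opens to 85 mm and grips with 20 to 120 N. Pads are 22 mm wide; open, the fingers measure 114 mm over their backs; the gripper's body (76 mm by 85 mm) begins 54 mm behind the grasp point. The pads swing forward as they close: fully open they stand 13 mm farther back than shut.
Start: joints at [1.239, 0.264, 1.604, -0, 1.274, -0.037], TCP at [0.196, 0.646, 0.192] pointing down, gripper open.
Joint ranges: [-2.63, 2.63], [-0.94, 2.18], [0.31, 2.57], [-1.31, 4.45], [0, 2.66], [-2.55, 2.55]. Speed limits (rad/s): [2.57, 2.57, 3.14, 3.14, 3.14, 3.14].

## Interface

Orientations are given as a rotation vector (axis times angle).
In Python, from workcell import * gives the robot as it stands. The module is installed in compiled form; this text tells all that it offers.
- The arm moves only by the tool apply_moves, never from a script. Its arguments are lists of equal length, an entry for each row: "fingers": the opening, from 0 (shut) to 1 (fully open); "travel": the shift along the tool's x, y, z normalised to -1 to 1, where 1 is 0.05 m, a list of three; "rotation": the turn, a rotation vector about the tool's x, y, z normalised to -1 to 1, where 1 is 6 degrees, a list of three. In form: {"fingers": [fingers, ...], "travel": [[dx, dy, dz], ...], "rotation": [[ax, ay, az], ...]}. A call has 1 to 12 rows; each row shifts and turns the commanded pose from where the row before left it, along the tool's axes as they then stand; what a row does not reach is not made up. A row lasts 1/10 s, in which the tool goes at most 50 mm and 8.59 degrees, less where a joint would pass 70% of its speed; a pose out of reach is approached as far as the arm can. A call with a number of a shift or a turn outside -1 to 1 is refused whole. A call with a gripper value outside its range is refused whole. The fingers move at their own pace and stop on an object; "newtons" is the grip in N (left out, the last holds). Time passes only in rows, so rows that do not move let the fingers close. It gives the time, the measured TCP pose, the force, the opening and the grip force at its end, in the units of the state.
- read_state(): the state, without advancing time (a new reading comes with each control period).
- read_camera(name): name is "scene" or "side" or "wrist"; returns a dict with "image" (480x640x3 uint8, red, green, blue), "fx", "fy", "cx", "cy" (pixels), "extrinsics" (4x4, takes a point from world to camera coordinates). Camera axes: x right, y down, z forward; pixel columns grow to the right and rows downward; lengths in m; the calibration is good to about 2 mm. A picture is of the moment at which its call begins. There is no depth.
- finish_job(): hands the job in; it is judged then, once.
Trained networks look in the newest picture that a camera, given by its name, has taken for a name from the list of things; names that differ only in an ending like _2 or _b are one class to them, and where a whole thing is asked for, a point or a joint stands for the part that bears it (a point fixed in the world has none). Each returns a list of dicts, best first, with "p" (0 to 1); they miss things now and then, are a little off and sometimes report something else, mostly with a low value. They report only what shows in the picture. A call takes as long as a camera call. They do not tell look-alikes from the thing itself.
- regions_of(camera, name): "mask" (480x640 bool, what is visible of it) and "bbox" ([left, top, width, height] in pixels, round what is visible of it).
- tip_of(camera, name): "location" ([column, row] in pixels: a listed point, or the origin of a listed thing).
The state is a dict: "time": time; "q": joint angles; "joint_vel": joint speeds; "joint_torque": joint torques, N m; "tool_pos": TCP position; "tcp_rot": TCP orientation; "wrist_force": force on the tool from outside, world axes, zero at the start; "torque": the same for the moment, N m; "width": opening from 0.0 (shut) to 1.0 (fully open); "grip_force": force on a finger pad.
Only numpy, scipy, OpenCV 4.12 (cv2) and the standard library are available. Lean on these libraries where they do the work, as an engineer would, in place of code of your own. Each camera call takes 0.05 s, during which the arm holds its last target. There are 200 camera calls.

## Working session

There is one attempt and no reset: what is moved stays moved. The work goes in short steps, Python scripts to look and compute and a tool call to move; the robot and the scene stay as the last step left them, time stands still between calls to the robot, and variables do not carry over. Pictures are saved under pics/ and viewed, at most 10 in all, crops included, and the job is handed in when it is done.

Besides the shell and the picture viewer there is one more tool, called after "Request:" by a JSON object that holds its "api" and its "payload". apply_moves: Moves the arm, as the interface text tells. Scaled input: -1 to 1 covers 0.05 m each way for a shift and 6 degrees each way for a turn. Its arguments: {"type":"object","properties":{"fingers":{"type":"array","items":{"type":"number"}},"travel":{"type":"array","items":{"type":"array","items":{"type":"number"}}},"rotation":{"type":"array","items":{"type":"array","items":{"type":"number"}}},"newtons":{"type":"number"}},"required":["fingers","travel","rotation"]}

```bash
mkdir -p pics; cat > h.py <<'E'
from workcell import *
import numpy as np, cv2
from scipy.spatial.transform import Rotation as R
def cam(n,save=None):
    c=read_camera(n)
    if save: cv2.imwrite('pics/'+save,cv2.cvtColor(c['image'],cv2.COLOR_RGB2BGR))
    return c
def ray(c,uv):
    E=np.array(c['extrinsics']);d=np.array([(uv[0]-c['cx'])/c['fx'],(uv[1]-c['cy'])/c['fy'],1])
    return -E[:3,:3].T@E[:3,3],E[:3,:3].T@d
def atz(c,uv,z):
    o,d=ray(c,uv);return o+d*(z-o[2])/d[2]
def proj(c,P):
    E=np.array(c['extrinsics']);p=E[:3,:3]@np.array(P)+E[:3,3]
    return np.array([c['fx']*p[0]/p[2]+c['cx'],c['fy']*p[1]/p[2]+c['cy']])
def tri(obs):
    A=np.zeros((3,3));b=np.zeros(3)
    for c,uv in obs:
        o,d=ray(c,uv);d=d/np.linalg.norm(d);M=np.eye(3)-np.outer(d,d);A+=M;b+=M@o
    return np.linalg.solve(A,b)
E
python3 - <<'E'
from h import *
np.set_printoptions(precision=4,suppress=True)
cs={n:cam(n,n+'0.png') for n in ('scene','side')}
for n,c in cs.items():
    E=np.array(c['extrinsics']);print(n,c['fx'],-E[:3,:3].T@E[:3,3])
zs=dict(spanner=.07,spanner_eye=.077,spanner_fork=.077,peg_tip=None,peg=None,housing=0,housing_rim=.07,cover=.02,bushing=.02,sleeve=.02,mandrel=0,board=0,pad=0)
for k,z in zs.items():
    for n,c in cs.items():
        for d in tip_of(n,k)[:3]:
            print(k,n,round(d['p'],2),np.round(d['location'],1), atz(c,d['location'],z) if z is not None else '')
print(read_state())
E
```

```text
scene 454.7834225245947 [0.9673 0.1157 0.7152]
side 532.6599681512469 [0.3347 0.5414 0.6989]
spanner scene 0.63 [451.2 319. ] [0.6105 0.2222 0.07  ]
spanner side 0.76 [237.9 371.3] [0.615 0.219 0.07 ]
spanner_eye scene 0.92 [454.  361.8] [0.6815 0.2338 0.077 ]
spanner_eye scene 0.41 [326.5 302.4] [0.6428 0.0293 0.077 ]
spanner_eye side 0.92 [190. 358.] [0.6833 0.2319 0.077 ]
spanner_fork scene 0.61 [451.  274.7] [0.5345 0.2103 0.077 ]
spanner_fork side 0.8 [293.7 389.1] [0.5308 0.2153 0.077 ]
peg_tip scene 0.55 [148.4 210.7] 
peg_tip scene 0.16 [194.7 263.4] 
peg_tip side 0.45 [355.4 121.4] 
peg scene 0.79 [146.9 240.7] 
peg side 0.52 [344.1 142. ] 
housing scene 0.75 [440.8 334.5] [0.6057 0.2206 0.    ]
housing side 0.76 [244.  401.6] [0.6113 0.2233 0.    ]
housing_rim scene 0.59 [451.4 318.9] [0.6102 0.2224 0.07  ]
housing_rim side 0.96 [240.8 372.2] [0.6107 0.2186 0.07  ]
cover scene 0.76 [343.5 219.5] [0.4312 0.0021 0.02  ]
cover scene 0.65 [415.6 228.2] [0.4111 0.14   0.02  ]
cover scene 0.57 [332.7 280.4] [0.5688 0.0197 0.02  ]
cover side 0.87 [404.3 412.6] [0.3922 0.1542 0.02 
[... 659 characters left out ...]
2312  0.    ]
board side 0.28 [329.5 305.2] [0.5736 0.0061 0.    ]
pad scene 0.72 [327.4 302.7] [0.6037 0.0205 0.    ]
pad side 0.62 [311.1 304.4] [0.6028 0.0176 0.    ]
pad side 0.52 [195.4 311.1] [0.773  0.1121 0.    ]
{'time': 1.4, 'q': array([ 1.2391,  0.2639,  1.604 , -0.    ,  1.2737, -0.0369]), 'joint_vel': array([-0.0009,  0.0019, -0.0004,  0.0013, -0.0022,  0.0006]), 'joint_torque': array([  0.0008, -51.5046, -36.7717,   0.0001,   0.0008,   0.    ]), 'tool_pos': array([0.1961, 0.6459, 0.192 ]), 'tcp_rot': array([-0.4614, -3.1075,  0.0001]), 'wrist_force': array([ 0.2906, -0.086 ,  0.2847]), 'torque': array([-0.005 , -0.0194,  0.0048]), 'grip_force': 0.0, 'width': 0.9944413238629094}
```

View pics/scene0.png

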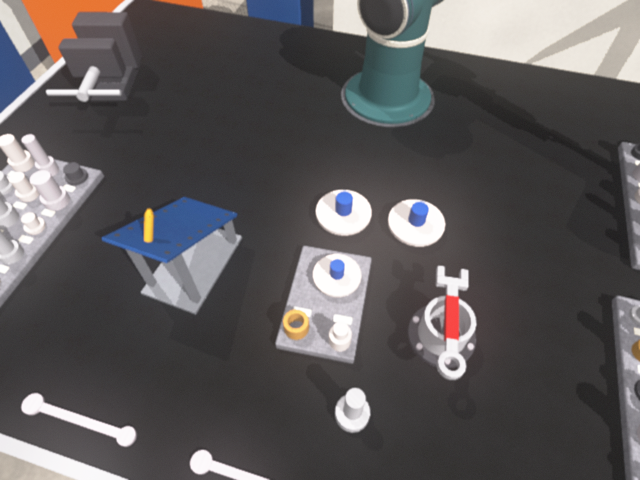

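View pics/side0.png

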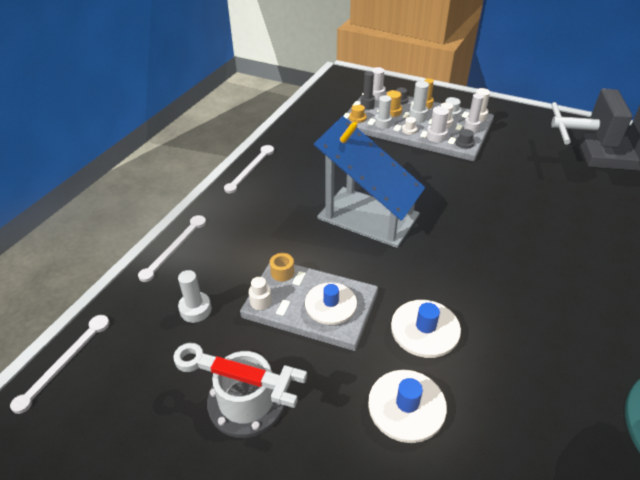

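```bash
python3 - <<'E'
from h import *
from scipy.optimize import least_squares
np.set_printoptions(precision=4,suppress=True)
cs={n:cam(n) for n in ('scene','side')}
tips={'scene':[(148.4,210.7),(146.9,240.7)],'side':[(355.4,121.4),(344.1,142.)]}
corn={}
for n,c in cs.items():
    im=c['image'].astype(int)
    r=im[...,0];g=im[...,1];b=im[...,2]
    m=((r>120)&(g<90)&(b<90)).astype(np.uint8)
    if n=='scene': m[:,:400]=0
    else: m[:340]=0; m[:,:150]=0;m[:,320:]=0
    cn=max(cv2.findContours(m,0,1)[0],key=cv2.contourArea)
    (u,v),wh,a=cv2.minAreaRect(cn);box=cv2.boxPoints(((u,v),wh,a))
    P=[atz(c,p,.084)[:2] for p in box]; P=np.array(P)
    e=[P[1]-P[0],P[2]-P[1]];L=[np.linalg.norm(x) for x in e];d=e[int(np.argmax(L))]
    print(n,'red',P.mean(0),np.array(L),np.degrees(np.arctan2(d[1],d[0])))
    m=((b>90)&(r<70)&(b-g>40)).astype(np.uint8)
    k=np.zeros_like(m)
    if n=='scene': k[180:280,95:250]=1
    else: k[112:225,305:430]=1
    cn=max(cv2.findContours(m*k,0,1)[0],key=cv2.contourArea)
    h=cv2.convexHull(cn)
    for eps in np.arange(1,20,.5):
        ap=cv2.approxPolyDP(h,eps,True)
        if len(ap)<=4: break
    corn[n]=ap[:,0].astype(float);print(n,corn[n].tolist())
def model(p,Q):
    x,y,t=p;Q=np.array(Q);c,s=np.cos(t),np.sin(t)
    return np.stack([x+c*Q[:,0]-s*Q[:,1],y+s*Q[:,0]+c*Q[:,1],Q[:,2]],1)
ca,sa=np.cos(np.pi/6),.5
pg=[(72*ca/1000-.05*sa,0,.125+.036+.05*ca),(72*ca/1000,0,.161)]
cr=[(s*.105*ca,q*.055,.125+s*.0525) for s in(-1,1) for q in(-1,1)]
def res(p,full=True):
    o=[]
    for n,c in cs.items():
        A=np.array([proj(c,P) for P in model(p,pg)])-tips[n]
        o+=list(A.ravel())
        B=np.array([proj(c,P) for P in model(p,cr)])
        for q in B:
            dd=corn[n]-q;o+=list(dd[np.argmin((dd**2).sum(1))])
    return np.array(o)
f=least_squares(res,[.6,-.236,0],loss='soft_l1',f_scale=2)
print(f.x,np.degrees(f.x[2]));print(res(f.x).reshape(-1,2))
print('peg tip/base',model(f.x,pg))
for k in (0,1): print('tri',tri([(cs[n],tips[n][k]) for n in cs]))
s=read_state();print(R.from_rotvec(s['tcp_rot']).as_matrix())
E
```

```text
scene red [0.6136 0.2197] [0.0746 0.0237] -172.10065682226139
scene [[236.0, 213.0], [167.0, 261.0], [102.0, 240.0], [183.0, 197.0]]
side red [0.6101 0.2259] [0.0277 0.0757] -173.44990369160854
side [[341.0, 117.0], [424.0, 187.0], [401.0, 219.0], [314.0, 144.0]]
[ 0.6015 -0.2386 -0.0616] -3.5307914609819075
[[ 0.5508 -0.7243]
 [ 1.579  -0.0948]
 [-0.2734  0.1502]
 [-0.6928 -0.0773]
 [ 0.7195  1.8022]
 [-0.4525  0.4927]
 [-1.188   0.6121]
 [-2.8977 -2.6988]
 [ 0.3086  1.3762]
 [-1.0082  0.7302]
 [-0.1566  2.7541]
 [ 0.9119  2.0467]]
peg tip/base [[ 0.6388 -0.2409  0.2043]
 [ 0.6637 -0.2424  0.161 ]]
tri [ 0.6383 -0.2432  0.2032]
tri [ 0.6603 -0.2496  0.1524]
[[-0.9569  0.2906  0.    ]
 [ 0.2906  0.9569  0.    ]
 [-0.      0.     -1.    ]]
```

Request:
{"api": "apply_moves", "payload": {"fingers": [0.35, 0.35, 0.35, 0.35, 0.35, 0.35, 0.35, 0.35, 0.35, 0.35, 0.35, 0.35], "travel": [[-0.65, -0.357, 0], [-0.65, -0.357, 0], [-0.65, -0.357, 0], [-0.65, -0.357, 0], [-0.65, -0.357, 0], [-0.65, -0.357, 0], [-0.65, -0.357, 0], [-0.65, -0.357, 0], [-0.65, -0.357, 0], [-0.65, -0.357, 0], [-0.65, -0.357, 0], [-0.65, -0.357, 0]], "rotation": [[0, 0, 0], [0, 0, 0], [0, 0, 0], [0, 0, 0], [0, 0, 0], [0, 0, 0], [0, 0, 0], [0, 0, 0], [0, 0, 0], [0, 0, 0], [0, 0, 0], [0, 0, 0]], "newtons": 60}}

```text
time: 2.7
tool_pos: [0.508, 0.3264, 0.1923]
tcp_rot: [0.461, 3.107, 0.001]
wrist_force: [-0.0, 1.1, -0.0]
width: 0.35
grip_force: 0.0
```

Request:
{"api": "apply_moves", "payload": {"fingers": [0.35, 0.35, 0.35, 0.35, 0.35, 0.35, 0.35, 0.35, 0.35, 0.35, 0.35], "travel": [[-0.65, -0.357, 0], [-0.65, -0.357, 0], [-0.65, -0.357, 0], [-0.65, -0.357, 0], [0, 0, 0], [0, 0, 0], [0, 0, 0], [0, 0, 0], [0, 0, 0], [0, 0, 0], [0, 0, 0]], "rotation": [[0, 0, 0], [0, 0, 0], [0, 0, 0], [0, 0, 0], [0, 0, -0.81], [0, 0, -0.81], [0, 0, -0.81], [0, 0, -0.81], [0, 0, -0.81], [0, 0, 0], [0, 0, 0]]}}

```text
time: 3.8
tool_pos: [0.6107, 0.2215, 0.1921]
tcp_rot: [-0.2, 3.135, -0.0]
wrist_force: [0.2, -1.0, -0.1]
width: 0.355
grip_force: 0.0
```

```bash
cat >> h.py <<'E'
np.set_printoptions(precision=4,suppress=True)
def to(pos,x,z,ref=None):
    """moves from current measured pose to pos with tool axes x,z: print scaled totals"""
    s=read_state();M=R.from_rotvec(s['tcp_rot']).as_matrix()
    z=np.array(z,float)/np.linalg.norm(z);x=np.array(x,float);x-=z*(x@z);x/=np.linalg.norm(x)
    T=np.stack([x,np.cross(z,x),z],1)
    d=np.array(pos)-s['tool_pos']
    print('now',s['tool_pos'],'x',M[:,0],'z',M[:,2],'w',s['width'],'g',s['grip_force'],'F',s['wrist_force'],'t',s['time'])
    print('shift units(pre-turn axes)',M.T@d/.05,'(post)',T.T@d/.05,'turn units',R.from_matrix(M.T@T).as_rotvec(degrees=True)/6)
E
python3 - <<'E'
from h import *
c=cam('wrist','w1.png')
for k,z in dict(spanner=.07,spanner_eye=.077,spanner_fork=.077,housing_rim=.07,cover=.02).items():
    for d in tip_of('wrist',k)[:2]: print(k,round(d['p'],2),np.array(d['location']),atz(c,d['location'],z))
im=c['image'].astype(int);m=((im[...,0]>120)&(im[...,1]<90)&(im[...,2]<90)).astype(np.uint8)
cn=max(cv2.findContours(m,0,1)[0],key=cv2.contourArea);P=np.array([atz(c,p,.084)[:2] for p in cv2.boxPoints(cv2.minAreaRect(cn))])
print(P,P.mean(0))
a=np.radians(187.5);to([.61,.222,.192],[np.cos(a),np.sin(a),0],[0,0,-1])
E
```

```text
spanner 0.61 [327.  216.5] [0.6099 0.2193 0.07  ]
spanner_eye 0.82 [327.8 310.7] [0.6889 0.23   0.077 ]
spanner_eye 0.73 [324.8 213.7] [0.6063 0.2171 0.077 ]
spanner_fork 0.69 [325.5 120.4] [0.5367 0.209  0.077 ]
spanner_fork 0.55 [156.7 246.8] [0.6504 0.0866 0.077 ]
housing_rim 0.86 [327.1 216.4] [0.6098 0.2194 0.07  ]
cover 0.85 [113.2 121.9] [0.5607 0.0239 0.02  ]
[[0.6479 0.2145]
 [0.5742 0.2059]
 [0.5718 0.225 ]
 [0.6453 0.2351]] [0.6098 0.2201]
now [0.6107 0.2215 0.1921] x [-0.9917 -0.1285  0.    ] z [-0. -0. -1.] w 0.34948390115475014 g 0.0 F [ 0.0881 -0.0095  0.0965] t 4.1
shift units(pre-turn axes) [0.0126 0.011  0.0016] (post) [0.0125 0.011  0.0016] turn units [-0.     -0.     -0.0193]
```

View pics/w1.png

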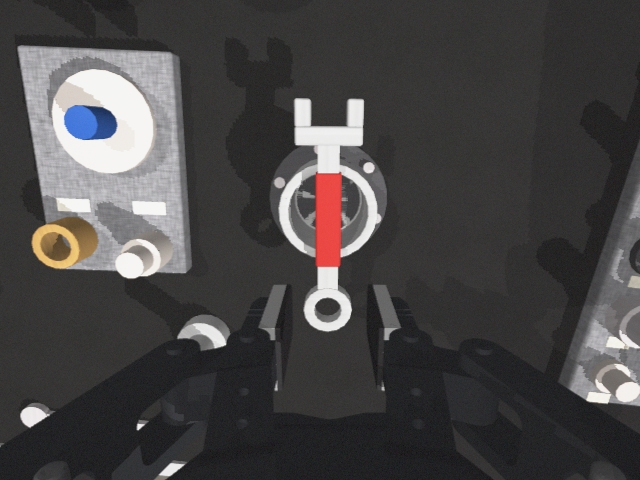

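Request:
{"api": "apply_moves", "payload": {"fingers": [0.35, 0.35, 0.35, 0.35, 0.35, 0.35, 0, 0, 0, 0, 0], "travel": [[0, 0, 0.6], [0, 0, 0.6], [0, 0, 0.6], [0, 0, 0.4], [0, 0, 0.26], [0, 0, 0], [0, 0, 0], [0, 0, 0], [0, 0, 0], [0, 0, 0], [0, 0, 0]], "rotation": [[0, 0, 0], [0, 0, 0], [0, 0, 0], [0, 0, 0], [0, 0, 0], [0, 0, 0], [0, 0, 0], [0, 0, 0], [0, 0, 0], [0, 0, 0], [0, 0, 0]], "newtons": 80}}

```text
time: 5.2
tool_pos: [0.6111, 0.2217, 0.0699]
tcp_rot: [-0.203, 3.134, 0.0]
wrist_force: [0.1, -0.2, -0.9]
width: 0.003
grip_force: 0.0
```

```bash
python3 - <<'E'
from h import *
a=cam('wrist')['image'];b=cam('side')['image'];s=cam('scene')['image']
o=np.hstack([a[:,100:500],b[230:470,100:360].repeat(2,0)[:480][:, :260],])
cv2.imwrite('pics/c2.png',o[...,::-1])
for n in('side','scene'):
    for d in tip_of(n,'spanner')[:2]:print(n,d)
E
```

```text
side {'location': [240.5, 375.9], 'p': 0.84}
scene {'location': [449.9, 318.1], 'p': 0.72}
```

View pics/c2.png

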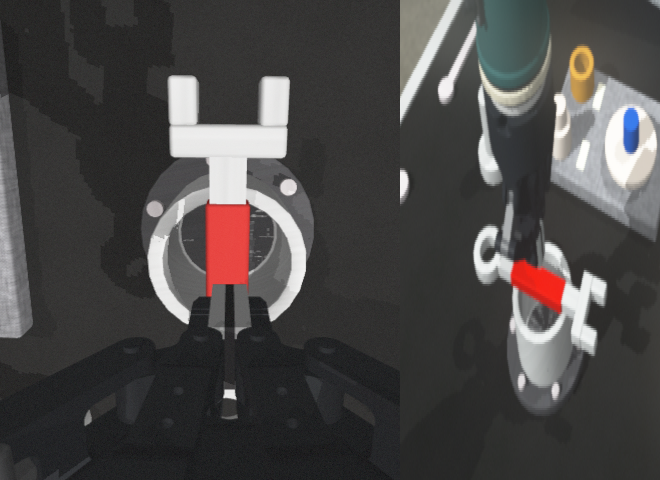

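```bash
python3 - <<'E'
from h import *
c=cam('wrist');s=read_state();M=R.from_rotvec(s['tcp_rot']).as_matrix();p=s['tool_pos']
print(p,s['width'],s['grip_force'],'tcp px',proj(c,p),'grasp px',proj(c,p-.019*M[:,2]))
for dx in(-.011,.011):
  for dz in (-.02,-.01,0): print(dx,dz,proj(c,p+M@[dx,0,dz]))
E=np.array(c['extrinsics']);print('cam pos',-E[:3,:3].T@E[:3,3],'axis',E[2,:3])
im=c['image'][180:420,230:430];cv2.imwrite('pics/c3.png',cv2.resize(im[...,::-1],None,fx=3,fy=2.5,interpolation=2))
for k in('spanner','spanner_eye','spanner_fork','housing_rim'):
  for d in tip_of('wrist',k)[:1]:print(k,d,atz(c,d['location'],.07 if k in('spanner','housing_rim') else .077))
E
```

```text
[0.6107 0.2215 0.069 ] 0.00028330664489953963 0.0 tcp px [329.8505 272.9322] grasp px [329.91   288.1312]
-0.011 -0.02 [329.9087 311.168 ]
-0.011 -0.01 [329.8763 301.7039]
-0.011 0 [329.8471 293.1637]
0.011 -0.02 [329.9185 266.0961]
0.011 -0.01 [329.8846 258.7083]
0.011 0 [329.854  252.0646]
cam pos [0.5408 0.2122 0.2508] axis [ 0.2707  0.0349 -0.962 ]
spanner {'location': [328.8, 270.9], 'p': 0.87} [0.6093 0.2208 0.07  ]
spanner_eye {'location': [326.9, 409.1], 'p': 0.83} [0.6848 0.2296 0.077 ]
spanner_fork {'location': [326.9, 114.3], 'p': 0.73} [0.5358 0.2105 0.077 ]
housing_rim {'location': [76.1, 304.7], 'p': 0.47} [0.6442 0.0951 0.07  ]
```

View pics/c3.png

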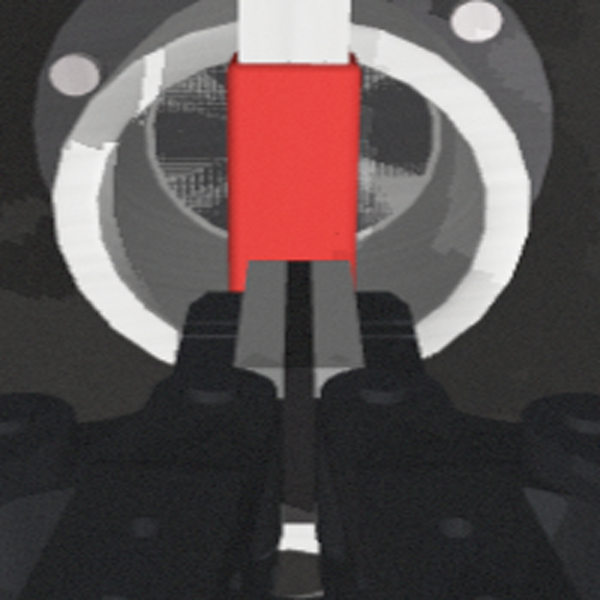

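Request:
{"api": "apply_moves", "payload": {"fingers": [0.35, 0.35, 0.35, 0.35, 0.35, 0.35, 0, 0, 0, 0, 0, 0], "travel": [[0, 0, -0.2], [0, 0, 0], [0, 0, 0], [0, 0, 0.2], [0, 0, 0.24], [0, 0, 0], [0, 0, 0], [0, 0, 0], [0, 0, 0], [0, 0, 0], [0, 0, 0], [0, 0, 0]], "rotation": [[0, 0, 0], [0, 0, 0], [0, 0, 0], [0, 0, 0], [0, 0, 0], [0, 0, 0], [0, 0, 0], [0, 0, 0], [0, 0, 0], [0, 0, 0], [0, 0, 0], [0, 0, 0]], "newtons": 80}}

```text
time: 6.9
tool_pos: [0.6109, 0.2215, 0.0573]
tcp_rot: [-0.203, 3.135, 0.0]
wrist_force: [-0.4, 0.0, 0.1]
width: 0.003
grip_force: 0.0
```

```bash
python3 - <<'E'
from h import *
a=cam('wrist')['image'];c=cam('side');b=c['image']
s=read_state();M=R.from_rotvec(s['tcp_rot']).as_matrix()
u=proj(c,s['tool_pos']);print('tcp side px',u,'q',s['q'])
o=np.hstack([a[80:480,180:480],cv2.resize(b[280:430,165:315],(400,400),interpolation=2)])
cv2.imwrite('pics/c4.png',o[...,::-1])
E
```

```text
tcp side px [240.6411 378.9876] q [ 0.3096  0.3269  1.7845 -0.      1.03   -1.3905]
```

View pics/c4.png

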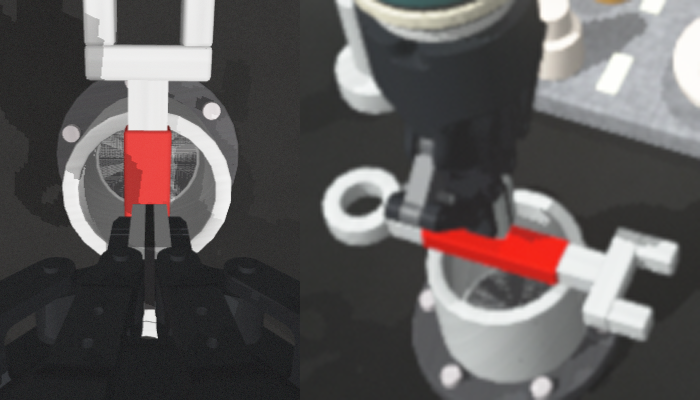

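```bash
python3 - <<'E'
from h import *
s=read_state();M=R.from_rotvec(s['tcp_rot']).as_matrix();p=s['tool_pos'];print(s['width'])
w=cam('wrist');im=w['image']
print('gap col',[im[r,329].tolist() for r in range(270,420,12)],'row300',im[300,305:352:3].tolist())
t=[]
for n,x0,y0,W in(('scene',395,255,110),('side',180,300,110)):
    c=cam(n);k=400/W
    b=cv2.resize(c['image'][y0:y0+W,x0:x0+W],(400,400),interpolation=2)
    for dz,col in((0,(0,255,0)),(-.019,(255,255,0)),(-.073,(255,0,255))):
        u=(proj(c,p+M@[0,0,dz])-[x0,y0])*k
        cv2.circle(b,tuple(int(v) for v in u),4,col,1)
    t.append(b)
cv2.imwrite('pics/c5.png',np.hstack(t)[...,::-1])
E
```

```text
-0.0023134073525213524
gap col [[234, 71, 66], [220, 64, 60], [32, 30, 32], [32, 34, 36], [34, 32, 34], [50, 49, 47], [44, 42, 43], [44, 43, 45], [46, 46, 46], [42, 43, 41], [232, 231, 231], [198, 197, 197], [235, 235, 234]] row300 [[34, 32, 35], [35, 40, 40], [103, 102, 103], [102, 103, 102], [102, 103, 103], [104, 104, 103], [102, 102, 102], [30, 32, 28], [34, 34, 35], [33, 33, 32], [101, 102, 100], [104, 103, 103], [103, 103, 103], [105, 104, 103], [100, 101, 100], [33, 34, 34]]
```

View pics/c5.png

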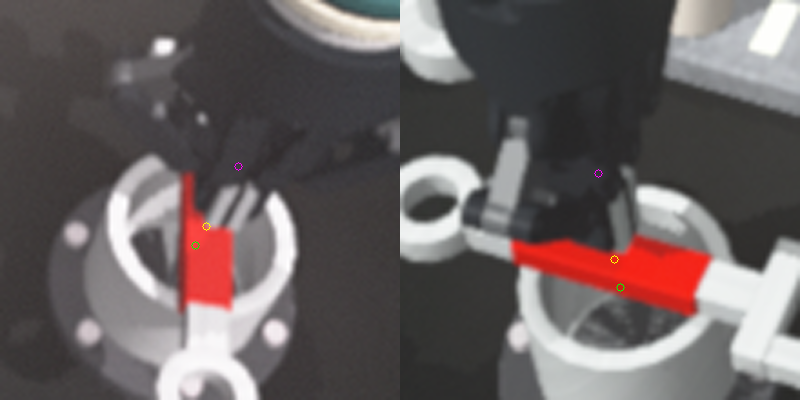

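Request:
{"api": "apply_moves", "payload": {"fingers": [0.35, 0.35, 0.35, 0.35, 0.35, 0.35, 0, 0, 0, 0, 0, 0], "travel": [[0, 0, -0.2], [0, 0, 0], [0, 0, 0], [0, 0, 0.2], [0, 0, 0.15], [0, 0, 0.15], [0, 0, 0], [0, 0, 0], [0, 0, 0], [0, 0, 0], [0, 0, 0], [0, 0, 0]], "rotation": [[0, 0, 0], [0, 0, 0], [0, 0, 0], [0, 0, 0], [0, 0, 0], [0, 0, 0], [0, 0, 0], [0, 0, 0], [0, 0, 0], [0, 0, 0], [0, 0, 0], [0, 0, 0]], "newtons": 80}}

```text
time: 8.35
tool_pos: [0.6108, 0.2216, 0.0423]
tcp_rot: [-0.203, 3.135, 0.0]
wrist_force: [-0.4, 0.1, -2.7]
width: 0.198
grip_force: 78.3
```

Request:
{"api": "apply_moves", "payload": {"fingers": [0, 0, 0, 0, 0, 0, 0], "travel": [[0, 0, -0.2], [0, 0, -0.4], [0, 0, -0.6], [0, 0, -0.8], [0, 0, -0.8], [0, 0, -0.4], [0, 0, 0]], "rotation": [[0, 0, 0], [0, 0, 0], [0, 0, 0], [0, 0, 0], [0, 0, 0], [0, 0, 0], [0, 0, 0]]}}

```text
time: 9.05
tool_pos: [0.6139, 0.2226, 0.2085]
tcp_rot: [-0.202, 3.125, 0.004]
wrist_force: [-0.6, 0.1, -2.1]
width: 0.199
grip_force: 78.5
```

```bash
cat >> h.py <<'E'
def eye_in_tool():
    s=read_state();M=R.from_rotvec(s['tcp_rot']).as_matrix()
    for k in('spanner_eye','spanner_fork','spanner'):
        ob=[]
        for n in('side','scene','wrist'):
            c=cam(n);d=tip_of(n,k)
            if d: ob.append((c,d[0]['location']));print(k,n,round(d[0]['p'],2),np.array(d[0]['location']))
        if len(ob)>1:
            P=tri(ob);print(k,'world',P,'tool mm',1000*M.T@(P-s['tool_pos']),[np.round(proj(c,P)-u,1).tolist() for c,u in ob])
def hang(h,ex,ez,B=(.6637,-.2424,.161),psi=-3.5):
    """TCP target with eye centre (tool coords ex along x, ez along z) at peg axis, eye centre height h over panel; tool x = -peg x"""
    a=np.radians(psi);xb=np.array([np.cos(a),np.sin(a),0]);zz=np.array([0,0,1.])
    px=np.cos(np.pi/6)*xb+.5*zz;pz=-.5*xb+np.cos(np.pi/6)*zz
    return np.array(B)+pz*h-(-px*ex-pz*ez) if False else np.array(B)+pz*h+px*ex+pz*ez, -px, -pz
E
python3 - <<'E'
from h import *
eye_in_tool()
p,x,z=hang(.085,-.073,-.034);print(p,x,z)
to(p,x,z)
E
```

```text
spanner_eye side 0.72 [159.  274.7]
spanner_eye scene 0.85 [485.2 308. ]
spanner_eye world [0.6859 0.2321 0.247 ] tool mm [-72.9884   0.2774 -37.7043] [[3.6, -1.8], [2.9, 2.9]]
spanner_fork side 0.69 [284.5 311.2]
spanner_fork scene 0.62 [478.5 214.1]
spanner_fork wrist 0.67 [328.5 119.6]
spanner_fork world [0.5362 0.2117 0.234 ] tool mm [ 78.1948  -0.7443 -26.2864] [[0.7, -1.8], [0.7, 1.8], [1.3, -4.6]]
spanner side 0.68 [219.6 296.4]
spanner scene 0.98 [484.6 263.6]
spanner wrist 0.73 [328.5 300.8]
spanner world [0.6127 0.224  0.2332] tool mm [  0.7779   1.6509 -24.6483] [[1.8, -0.5], [-1.4, 0.4], [6.7, 3.5]]
[ 0.5751 -0.237   0.1687] [-0.8644  0.0529 -0.5   ] [ 0.4991 -0.0305 -0.866 ]
now [0.6108 0.2216 0.2022] x [-0.9916 -0.129  -0.0003] z [ 0.0003  0.0001 -1.    ] w 0.19406579045510652 g 78.40871214866638 F [ 0.0435 -0.7051 -1.9312] t 9.95
shift units(pre-turn axes) [ 1.8904 -9.0021  0.6704] (post) [ 0.4671 -9.1972  0.5053] turn units [ 0.4766 -4.9822  1.7768]
```

Request:
{"api": "apply_moves", "payload": {"fingers": [0, 0, 0, 0, 0, 0, 0, 0, 0], "travel": [[0, 0, -0.5], [0, 0, -0.5], [0, 0, 0], [0, 0, 0], [0, 0, 0], [0, 0, 0], [0, 0, 0], [0, 0, 0], [0, 0, 0]], "rotation": [[0, 0, 0], [0, 0, 0], [0.08, -0.83, 0.296], [0.08, -0.83, 0.296], [0.08, -0.83, 0.296], [0.08, -0.83, 0.296], [0.08, -0.83, 0.296], [0.08, -0.83, 0.296], [0, 0, 0]]}}

```text
time: 10.85
tool_pos: [0.6067, 0.221, 0.2489]
tcp_rot: [0.077, 2.622, -0.025]
wrist_force: [-1.2, -0.7, -2.9]
width: 0.197
grip_force: 78.6
```

```bash
python3 - <<'E'
from h import *
p,x,z=hang(.1,-.0735,-.0345)
to(p,x,z)
E
```

```text
now [0.6067 0.221  0.2489] x [-0.867   0.0505 -0.4957] z [ 0.4947 -0.0321 -0.8685] w 0.19661029031869715 g 78.61213445663452 F [-1.2153 -0.7108 -2.9428] t 10.85
shift units(pre-turn axes) [ 0.8916 -9.1771  1.0849] (post) [ 0.8735 -9.1813  1.0638] turn units [-0.0174 -0.0474  0.0243]
```

Request:
{"api": "apply_moves", "payload": {"fingers": [0, 0, 0, 0, 0, 0, 0, 0, 0, 0, 0, 0], "travel": [[0.08, -0.6, 0], [0.08, -0.8, 0], [0.08, -0.8, 0], [0.08, -0.9, 0], [0.08, -0.9, 0], [0.08, -0.9, 0], [0.08, -0.9, 0], [0.08, -0.9, 0], [0.08, -0.9, 0], [0.08, -0.8, 0], [0.08, -0.8, 0], [0, 0, 0]], "rotation": [[0, 0, 0], [0, 0, 0], [0, 0, 0], [0, 0, 0], [0, 0, 0], [0, 0, 0], [0, 0, 0], [0, 0, 0], [0, 0, 0], [0, 0, 0], [0, 0, 0], [0, 0, 0]]}}

```text
time: 12.05
tool_pos: [0.5445, -0.2415, 0.2317]
tcp_rot: [0.085, 2.616, -0.026]
wrist_force: [0.2, 0.0, -2.3]
width: 0.193
grip_force: 79.1
```

```bash
python3 - <<'E'
from h import *
p,x,z=hang(.1,-.0735,-.0345)
to(p,x,z)
eye_in_tool()
w=cam('wrist','w6.png')
for k in('peg_tip','peg'):
    ob=[]
    for n in('side','scene','wrist'):
        c=cam(n);d=tip_of(n,k)
        if d: ob.append((c,d[0]['location']));print(k,n,round(d[0]['p'],2),np.array(d[0]['location']))
    if len(ob)>1:print(k,tri(ob))
E
```

```text
now [ 0.5445 -0.2415  0.2317] x [-0.8639  0.0558 -0.5005] z [ 0.4993 -0.0351 -0.8657] w 0.19318652467297345 g 79.06074285507202 F [ 0.1979  0.0161 -2.2615] t 12.05
shift units(pre-turn axes) [0.1163 0.1317 1.1044] (post) [0.1153 0.1269 1.1051] turn units [-0.0438  0.006  -0.0286]
spanner_eye side 0.9 [382.8  76. ]
spanner_eye scene 0.79 [142.9 134.5]
spanner_eye world [ 0.5913 -0.2416  0.3028] tool mm [-76.0417   2.766  -38.1384] [[0.8, -1.2], [0.9, 1.6]]
spanner_fork side 0.89 [450.7 136.9]
spanner_fork scene 0.61 [205.7 120.5]
spanner_fork wrist 0.61 [329.2 114.7]
spanner_fork world [ 0.462  -0.2294  0.2274] tool mm [ 74.1189   6.6021 -37.8907] [[1.1, -0.3], [0.1, 0.8], [1.0, 2.8]]
spanner side 0.96 [411.5 108.7]
spanner scene 0.88 [179. 133.]
spanner wrist 0.79 [328.  304.4]
spanner world [ 0.5331 -0.2337  0.259 ] tool mm [ -3.4262   6.9662 -29.5933] [[1.7, 0.1], [-1.0, 1.3], [4.1, 3.0]]
peg_tip side 0.56 [357.2 119.5]
peg_tip scene 0.54 [146.3 210.2]
peg_tip [ 0.6376 -0.2476  0.2037]
peg side 0.63 [381.2  78.7]
peg scene 0.73 [148.9 240.4]
peg [ 0.645  -0.2545  0.2318]
```

View pics/w6.png

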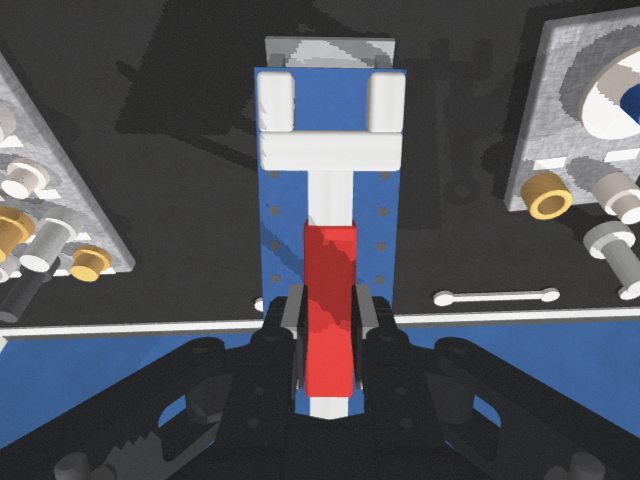

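```bash
python3 - <<'E'
from h import *
s=read_state();M=R.from_rotvec(s['tcp_rot']).as_matrix()
c=cam('wrist');im=c['image'].astype(int);r,g,b=[im[...,i] for i in range(3)]
m=(b>70)&(b-r>45)&(b-g>25)
L=[];Rr=[]
for v in list(range(74,122))+list(range(172,285)):
    a=np.where(m[v,235:300])[0];q=np.where(m[v,360:430])[0]
    if len(a):L.append((235+a[0]-.5,v))
    if len(q):Rr.append((360+q[-1]+.5,v))
T=[]
for u in range(300,365):
    q=np.where(m[50:120,u])[0]
    if len(q):T.append((u,50+q[0]-.5))
p0,x,z=hang(0,0,0);B=p0;n=-z;px=-x
def onp(uv):
    o,d=ray(c,uv);return o+d*(((B-o)@n)/(d@n))
def fit(S):
    vx,vy,x0,y0=cv2.fitLine(np.array(S,np.float32),cv2.DIST_HUBER,0,.01,.01).ravel();return vx,vy,x0,y0
l,rr,t=fit(L),fit(Rr),fit(T)
res=[]
for v in(90,280):
    e=[onp((k[2]+k[0]/k[1]*(v-k[3]),v)) for k in(l,rr)]
    mid=(e[0]+e[1])/2;print('width',np.linalg.norm(e[0]-e[1]),'mid',mid,'tool',1000*M.T@(mid-s['tool_pos']));res.append(mid)
d=(res[1]-res[0]);print('psi',np.degrees(np.arctan2(d[1],d[0])))
low=onp((t[2],t[3]));print('low edge',low,'peg base by low edge', low+px*.177,'B',B)
print('center line y at peg', (res[1]+d/np.linalg.norm(d)*(np.linalg.norm(B-res[1]))))
E
```

```text
width 0.08294706517816662 mid [ 0.5202 -0.248   0.0785] tool [ 96.2777 -14.0597 119.7617]
width 0.11829341568858676 mid [ 0.6503 -0.24    0.1532] tool [-53.1035   1.8496 119.6964]
psi 3.523622902795116
low edge [ 0.5082 -0.2285  0.0709] peg base by low edge [ 0.6612 -0.2378  0.1594] B [ 0.6637 -0.2424  0.161 ]
center line y at peg [ 0.6639 -0.2391  0.161 ]
```

```bash
python3 - <<'E'
from h import *
s=read_state();M=R.from_rotvec(s['tcp_rot']).as_matrix()
c=cam('wrist');im=c['image'].astype(int);r,g,b=[im[...,i] for i in range(3)]
m=(b-r>22)&(b-g>12)
p0,x,z=hang(0,0,0);B=p0;n=-z
def onp(uv):
    o,d=ray(c,uv);return o+d*(((B-o)@n)/(d@n))
for v in (72,76,80,180,190,200,220,240,260,270,280):
    a=np.where(m[v,235:300])[0];q=np.where(m[v,360:430])[0]
    l,rr=235+a[0]-.5,360+q[-1]+.5
    e=[onp((l,v)),onp((rr,v))];mid=(e[0]+e[1])/2
    print(v,l,rr,'w',np.linalg.norm(e[0]-e[1]),'mid',mid,'tool',1000*M.T@(mid-s['tool_pos']))
E
```

```text
72 253.5 406.5 w 0.11073981733349082 mid [ 0.5105 -0.2333  0.0724] tool [108.4845  -0.008  119.7652]
76 253.5 406.5 w 0.11102995327884391 mid [ 0.5128 -0.2335  0.0737] tool [105.792   -0.0068 119.7641]
80 253.5 367.5 w 0.0829518524332853 mid [ 0.5143 -0.2478  0.0751] tool [103.0882 -14.1904 119.7694]
180 257.5 399.5 w 0.11058075710431511 mid [ 0.5779 -0.2386  0.1114] tool [ 30.4711  -1.1396 119.7352]
190 257.5 399.5 w 0.1113635076964493 mid [ 0.5846 -0.239   0.1153] tool [ 22.6442  -1.1444 119.7322]
200 258.5 398.5 w 0.11057773678073808 mid [ 0.5915 -0.2394  0.1193] tool [ 14.7058  -1.1489 119.7291]
220 258.5 397.5 w 0.11137613502806719 mid [ 0.6055 -0.2407  0.1274] tool [ -1.5156  -1.5592 119.7229]
240 259.5 395.5 w 0.11057191488188069 mid [ 0.6199 -0.242   0.1357] tool [-18.2132  -1.9813 119.7166]
260 260.5 394.5 w 0.11056862854439022 mid [ 0.6348 -0.2429  0.1443] tool [-35.4081  -2.0036 119.7099]
270 260.5 394.5 w 0.11139827895564401 mid [ 0.6424 -0.2434  0.1487] tool [-44.1991  -2.0151 119.7065]
280 260.5 393.5 w 0.11140310981952053 mid [ 0.65   -0.2443  0.1532] tool [-53.1232  -2.4454 119.7032]
```

```bash
sed -i 's/B=(.6637,-.2424,.161),psi=-3.5/B=(.6625,-.2450,.161),psi=-4.4/' h.py; python3 - <<'E'
from h import *
for h in(.07,.012): to(*hang(h,-.0745,-.0347))
E
```

```text
now [ 0.5446 -0.2353  0.2303] x [-0.8647  0.0528 -0.4996] z [ 0.4986 -0.0309 -0.8663] w 0.19781105402611215 g 79.06046748161316 F [-0.3398  0.0248 -1.9661] t 13.7
shift units(pre-turn axes) [ 0.1326 -0.0231  1.6775] (post) [ 0.1331 -0.0124  1.6775] turn units [ 0.0712 -0.0046  0.1312]
now [ 0.5446 -0.2353  0.2303] x [-0.8647  0.0528 -0.4996] z [ 0.4986 -0.0309 -0.8663] w 0.19781105402611215 g 79.06046748161316 F [-0.3398  0.0248 -1.9661] t 13.7
shift units(pre-turn axes) [ 0.1321 -0.0317  2.8374] (post) [ 0.1331 -0.0124  2.8375] turn units [ 0.0712 -0.0046  0.1312]
```

Request:
{"api": "apply_moves", "payload": {"fingers": [0, 0, 0, 0, 0, 0, 0], "travel": [[0.07, -0.01, 0.3], [0.06, -0.01, 0.4], [0, 0, 0.4], [0, 0, 0.38], [0, 0, 0.2], [0, 0, 0], [0, 0, 0]], "rotation": [[0.07, 0, 0.13], [0, 0, 0], [0, 0, 0], [0, 0, 0], [0, 0, 0], [0, 0, 0], [0, 0, 0]]}}

```text
time: 14.4
tool_pos: [0.5809, -0.2391, 0.1547]
tcp_rot: [0.1, 2.617, -0.027]
wrist_force: [-0.7, -0.3, -3.2]
width: 0.197
grip_force: 79.0
```

```bash
python3 - <<'E'
from h import *
to(*hang(.012,-.0745,-.0347))
t=[]
for n in('scene','side'):
    c=cam(n)
    q,_,_=hang(.05,0,0);e,_,_=hang(.07,0,0);b,_,_=hang(0,0,0)
    u=proj(c,q);x0,y0=[int(v)-50 for v in u];x0=max(x0,0)
    print(n,u,x0,y0,[(k,np.array(d['location']),round(d['p'],2)) for k in('peg_tip','spanner_eye') for d in tip_of(n,k)[:1]])
    im=cv2.resize(c['image'][y0:y0+100,x0:x0+100],(400,400),interpolation=2)
    for P,col in((q,(0,255,0)),(e,(255,0,255)),(b,(0,255,255))):
        cv2.circle(im,tuple(int(v) for v in (proj(c,P)-[x0,y0])*4),4,col,1)
    t.append(im)
cv2.imwrite('pics/c7.png',np.hstack(t)[...,::-1])
E
```

```text
now [ 0.5809 -0.2391  0.1547] x [-0.8636  0.0662 -0.4998] z [ 0.4983 -0.0383 -0.8662] w 0.19728305301140653 g 79.03239011764526 F [-0.6858 -0.3137 -3.1684] t 14.4
shift units(pre-turn axes) [0.0087 0.0077 1.163 ] (post) [0.0091 0.0078 1.163 ] turn units [ 0.0007 -0.0026  0.0027]
scene [148.0129 209.0145] 98 159 [('peg_tip', array([146.6, 211. ]), 0.66), ('spanner_eye', array([144.5, 192.5]), 0.96)]
side [355.3054 121.5816] 305 71 [('peg_tip', array([353.7, 122.7]), 0.54), ('spanner_eye', array([361.6, 111.1]), 0.76)]
```

View pics/c7.png

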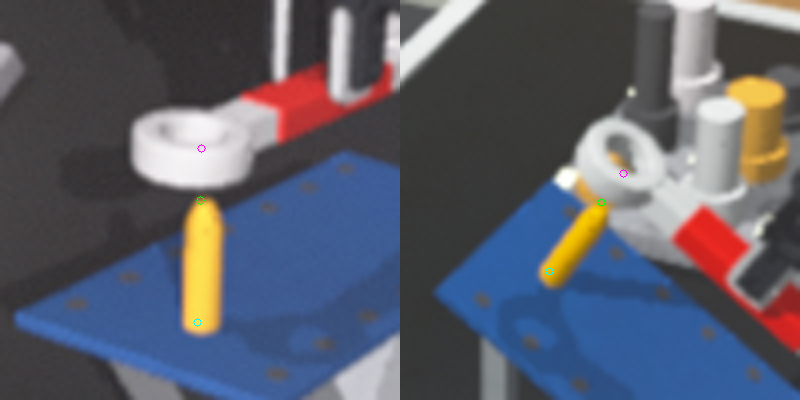

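```bash
python3 - <<'E'
from h import *
A,B=cam('scene'),cam('side')
e,x,z=hang(.07,0,0);T=np.stack([-x,np.cross(-z,-x),-z],1)
for a,b in(((146,196),(359.25,111.75)),((144.5,192.5),(361.6,111.1))):
    P=tri([(A,a),(B,b)]);print(P,'peg-frame offset mm from expected',1000*T.T@(P-e),proj(A,P)-a,proj(B,P)-b)
E
```

```text
[ 0.6309 -0.2428  0.2256] peg-frame offset mm from expected [ 4.8498 -0.186   1.7884] [-0.0092 -0.0154] [-0.0088  0.0114]
[ 0.6273 -0.2462  0.2268] peg-frame offset mm from expected [ 2.5682 -3.8986  4.4776] [0.3329 0.556 ] [ 0.315 -0.412]
```

Request:
{"api": "apply_moves", "payload": {"fingers": [0, 0, 0, 0, 0, 0, 0], "travel": [[0.08, 0.01, 0], [0, 0, 0.2], [0, 0, 0.2], [0, 0, 0.2], [0, 0, 0.1], [0, 0, 0], [0, 0, 0]], "rotation": [[0, 0, 0], [0, 0, 0], [0, 0, 0], [0, 0, 0], [0, 0, 0], [0, 0, 0], [0, 0, 0]]}}

```text
time: 15.5
tool_pos: [0.5948, -0.2394, 0.1215]
tcp_rot: [0.1, 2.617, -0.026]
wrist_force: [0.2, 0.3, -1.8]
width: 0.196
grip_force: 79.0
```

```bash
python3 - <<'E'
from h import *
to(*hang(.012,-.0745,-.0347))
A,B=cam('scene'),cam('side')
P=[tip_of(n,'spanner_eye') for n in('scene','side')];print([(np.array(d[0]['location']),d[0]['p']) for d in P if d])
t=[]
for c in(A,B):
    q,_,_=hang(.05,0,0)
    u=proj(c,q);x0,y0=[int(v)-50 for v in u]
    t.append(cv2.resize(c['image'][y0:y0+100,x0:x0+100],(400,400),interpolation=2))
cv2.imwrite('pics/c8.png',np.hstack(t)[...,::-1])
E
```

```text
now [ 0.5948 -0.2394  0.1215] x [-0.864   0.0663 -0.499 ] z [ 0.4976 -0.0378 -0.8666] w 0.19586363043127428 g 79.04685616493225 F [ 0.2085  0.3132 -1.7785] t 15.5
shift units(pre-turn axes) [-0.0824 -0.007   0.4498] (post) [-0.0819 -0.0068  0.4498] turn units [ 0.0048 -0.0106  0.0015]
[(array([148. , 214.3]), 0.97), (array([350.7, 131. ]), 0.56)]
```

View pics/c8.png

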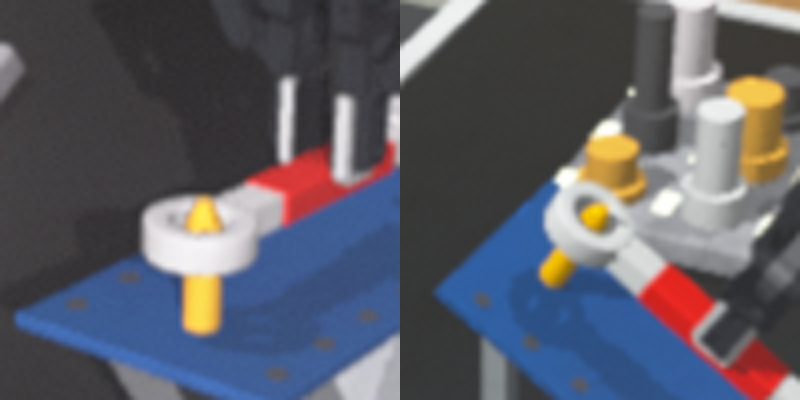

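Request:
{"api": "apply_moves", "payload": {"fingers": [0, 0, 0, 0, 0], "travel": [[0, 0, 0.15], [0, 0, 0.15], [0, 0, 0.1], [0, 0, 0], [0, 0, 0]], "rotation": [[0, 0, 0], [0, 0, 0], [0, 0, 0], [0, 0, 0], [0, 0, 0]]}}

```text
time: 16.2
tool_pos: [0.6045, -0.2401, 0.1041]
tcp_rot: [0.1, 2.618, -0.026]
wrist_force: [0.8, -0.7, -3.0]
width: 0.195
grip_force: 79.1
```

Request:
{"api": "apply_moves", "payload": {"fingers": [0, 0, 0, 0], "travel": [[0, 0, 0.04], [0, 0, 0.03], [0, 0, 0], [0, 0, 0]], "rotation": [[0, 0, 0], [0, 0, 0], [0, 0, 0], [0, 0, 0]]}}

```text
time: 16.6
tool_pos: [0.6065, -0.2405, 0.1017]
tcp_rot: [0.1, 2.617, -0.027]
wrist_force: [0.1, -0.1, -2.5]
width: 0.194
grip_force: 79.1
```

Request:
{"api": "apply_moves", "payload": {"fingers": [0.4, 0.4, 0.4, 0.4, 0.4, 0.4], "travel": [[0, 0, 0], [0, 0, 0], [0, 0, 0], [0, 0, 0], [0, 0, 0], [0, 0, 0]], "rotation": [[0, 0, 0], [0, 0, 0], [0, 0, 0], [0, 0, 0], [0, 0, 0], [0, 0, 0]]}}

```text
time: 17.2
tool_pos: [0.6065, -0.2405, 0.1017]
tcp_rot: [0.1, 2.617, -0.027]
wrist_force: [0.4, 0.1, -0.4]
width: 0.399
grip_force: 0.0
```

Request:
{"api": "apply_moves", "payload": {"fingers": [0.4, 0.4, 0.4, 0.4, 0.4, 0.4], "travel": [[0, 0, -0.3], [0, 0, -0.5], [0, 0, -0.6], [0, 0, -0.6], [0, 0, -0.6], [0, 0, 0]], "rotation": [[0, 0, 0], [0, 0, 0], [0, 0, 0], [0, 0, 0], [0, 0, 0], [0, 0, 0]]}}

```text
time: 17.8
tool_pos: [0.543, -0.2372, 0.2199]
tcp_rot: [0.1, 2.61, -0.033]
wrist_force: [0.1, -0.9, 1.7]
width: 0.398
grip_force: 0.0
```

```bash
python3 - <<'E'
from h import *
B,x,z=hang(0,0,0);T=np.stack([-x,np.cross(-z,-x),-z],1)
to(B,x,z)
cs={n:cam(n) for n in('scene','side','wrist')}
for k in('spanner_eye','spanner_fork','spanner'):
    ob=[(cs[n],d[0]['location']) for n in cs for d in [tip_of(n,k)] if d and d[0]['p']>.4]
    if len(ob)>1:
        P=tri(ob);print(k,'peg mm',1000*T.T@(P-B),[np.round(proj(c,P)-u,1).tolist() for c,u in ob])
c=cs['wrist']
for k in('spanner_eye','spanner_fork'):
    for d in tip_of('wrist',k)[:1]:
        o,r=ray(c,d['location']);h=.007;P=o+r*(((B-z*h-o)@z)/(r@z));print('wrist on plane',k,d['p'],1000*T.T@(P-B))
for d in tip_of('wrist','peg_tip')[:1]:print('pegtip',d['location'],proj(c,B-z*.05))
E
```

```text
now [ 0.543  -0.2372  0.2199] x [-0.8601  0.0647 -0.506 ] z [ 0.5042 -0.043  -0.8625] w 0.39823817525096844 g 0.0 F [ 0.0771 -0.8832  1.72  ] t 17.8
shift units(pre-turn axes) [-1.4694  0.0353  2.2272] (post) [-1.4847  0.0282  2.2171] turn units [-0.0403  0.0661  0.0142]
spanner_eye peg mm [-6.5055  1.6187  9.5541] [[-0.4, 1.7], [1.5, -1.0], [2.3, -0.3]]
spanner_fork peg mm [-156.7406   -1.9259    7.2294] [[1.9, 0.9], [0.4, -0.8], [-3.0, 1.1]]
spanner peg mm [-81.4168   1.2897   0.6332] [[0.8, 1.7], [1.0, -1.5], [0.6, -0.8]]
wrist on plane spanner_eye 0.81 [-4.953 -0.182  7.   ]
wrist on plane spanner_fork 0.68 [-157.4973    0.166     7.    ]
pegtip [330.4, 342.4] [330.405  346.1996]
```

```bash
python3 - <<'E'
from h import *
a=np.radians(176);to([.562,.024,.16],[np.cos(a),np.sin(a),0],[0,0,-1])
E
```

```text
now [ 0.5417 -0.2355  0.2141] x [-0.8638  0.0663 -0.4995] z [ 0.498  -0.0381 -0.8663] w 0.39760395558975714 g 0.0 F [-0.1311 -0.5618  0.9932] t 18.55
shift units(pre-turn axes) [0.5343 5.2058 0.9419] (post) [-0.0425  5.2057  1.0825] turn units [-0.0161  4.9943 -0.0627]
```

Request:
{"api": "apply_moves", "payload": {"fingers": [0.55, 0.55, 0.55, 0.55, 0.55, 0.55, 0.55, 0.55, 0.55, 0.55], "travel": [[0, 0.5, 0], [0, 0.7, 0], [0, 0.8, 0], [0, 0.8, 0], [0, 0.8, 0], [0, 0.8, 0], [0, 0.8, 0], [0, 0, 0], [0, 0, 0], [0, 0, 0]], "rotation": [[0, 0.832, 0], [0, 0.832, 0], [0, 0.832, 0], [0, 0.832, 0], [0, 0.832, 0], [0, 0.832, 0], [0, 0, 0], [0, 0, 0], [0, 0, 0], [0, 0, 0]]}}

```text
time: 19.55
tool_pos: [0.5614, 0.0229, 0.2142]
tcp_rot: [0.121, 3.139, -0.001]
wrist_force: [-0.9, -0.5, -0.9]
width: 0.548
grip_force: 0.0
```

```bash
cat > cov.py <<'E'
from h import *
a=np.radians(176)
for n in('wrist','scene','side'):
    c=cam(n)
    im=c['image'];hsv=cv2.cvtColor(im,cv2.COLOR_RGB2HSV)
    tgt=proj(c,[.562,.024,.068]);print(n,'expect knob top px',tgt)
    m=((hsv[...,0]>100)&(hsv[...,0]<130)&(hsv[...,1]>150)&(hsv[...,2]>60)).astype(np.uint8)
    for cn in cv2.findContours(m,0,1)[0]:
        A=cv2.contourArea(cn)
        if A>40:
            x,y,w,h=cv2.boundingRect(cn);ctr=np.array([x+w/2,y+h/2])
            if np.linalg.norm(ctr-tgt)<60: print('  knob',A,(x,y,w,h),'mid@.053',atz(c,ctr,.053))
    for d in tip_of(n,'cover')[:3]: print('  tip',round(d['p'],2),np.array(d['location']),atz(c,d['location'],.02))
    for d in regions_of(n,'cover')[:3]:
        k=d['mask'].astype(np.uint8);x,y,w,h=d['bbox'];print('  reg',round(d['p'],2),d['bbox'])
        # white disc (top face z=.038): fit ellipse of hull
        sel=(k>0)&(hsv[...,1]<60)
        cn=cv2.findContours(sel.astype(np.uint8),0,1)[0]
        if cn:
            hu=cv2.convexHull(np.vstack(cn))
            if len(hu)>5:
                P=np.array([atz(c,q,.038)[:2] for q in hu[:,0]],np.float32);print('  disc circ',cv2.minEnclosingCircle(P))
to([.562,.024,.15],[np.cos(a),np.sin(a),0],[0,0,-1])
E
python3 cov.py
```

```text
wrist expect knob top px [331.3124 211.972 ]
  knob 668.5 (318, 193, 28, 32) mid@.053 [0.5626 0.0246 0.053 ]
  tip 0.81 [442.2   3.5] [0.3968 0.1326 0.02  ]
  tip 0.8 [285.8  36.8] [ 0.4123 -0.0046  0.02  ]
  tip 0.58 [329.6 199. ] [0.5593 0.0227 0.02  ]
  reg 0.83 [288.9, 158.6, 86.0, 90.7]
  disc circ ((0.5607963800430298, 0.024449065327644348), 0.04195309057831764)
  reg 0.83 [222.0, 0.0, 127.8, 98.4]
  disc circ ((0.4130750298500061, -0.002967833774164319), 0.052462927997112274)
  reg 0.72 [386.4, 2.3, 129.2, 66.2]
  disc circ ((0.3991363048553467, 0.13187912106513977), 0.05207006633281708)
scene expect knob top px [336.9727 263.2252]
  tip 0.78 [415.4 229.3] [0.4139 0.1401 0.02  ]
  tip 0.6 [333.6 280.3] [0.5682 0.0212 0.02  ]
  tip 0.59 [342.1 216.9] [ 0.4258 -0.0022  0.02  ]
  reg 0.96 [309.4, 254.8, 51.8, 42.3]
  disc circ ((0.5657857060432434, 0.02574853226542473), 0.043261103332042694)
  reg 0.79 [389.5, 196.1, 56.6, 48.9]
  disc circ ((0.40944012999534607, 0.13740824162960052), 0.05643289163708687)
  reg 0.59 [315.8, 191.9, 55.3, 43.8]
  disc circ ((0.4258846938610077, -0.002647512825205922), 0.05656515806913376)
side expect knob top px [331.7216 287.7134]
  knob 207.5 (324, 285, 14, 21) mid@.053 [0.5616 0.0274 0.053 ]
  tip 0.92 [404.6 411.8] [0.3922 0.1528 0.02  ]
  tip 0.82 [421.1 334.5] [0.4111 0.0156 0.02  ]
  tip 0.57 [328.2 308.3] [0.5659 0.0283 0.02  ]
  reg 0.97 [306.0, 283.1, 50.0, 42.9]
  disc circ ((0.5613418221473694, 0.030261807143688202), 0.04404674842953682)
  reg 0.71 [389.5, 300.7, 66.4, 59.4]
  disc circ ((0.4071686267852783, 0.013700098730623722), 0.05713142082095146)
now [0.5615 0.0232 0.2143] x [-0.997   0.0773 -0.0006] z [ 0.0006 -0.0001 -1.    ] w 0.5542041100054047 g 0.0 F [ 0.4137 -0.0166  0.1828] t 20.0
shift units(pre-turn axes) [-0.0074  0.0161  1.2865] (post) [-0.0083  0.0161  1.2865] turn units [-0.0001  0.0054 -0.0722]
```

Request:
{"api": "apply_moves", "payload": {"fingers": [0.55, 0.55, 0.55, 0.55, 0.55, 0.55, 0.55, 0.55, 0.55], "travel": [[-0.01, 0.026, 0.5], [0, 0, 0.6], [0, 0, 0.6], [0, 0, 0.6], [0, 0, 0.6], [0, 0, 0.5], [0, 0, 0.4], [0, 0, 0.14], [0, 0, 0]], "rotation": [[0, 0, 0], [0, 0, 0], [0, 0, 0], [0, 0, 0], [0, 0, 0], [0, 0, 0], [0, 0, 0], [0, 0, 0], [0, 0, 0]]}}

```text
time: 20.9
tool_pos: [0.5612, 0.0249, 0.0161]
tcp_rot: [-0.12, -3.137, 0.0]
wrist_force: [0.5, 0.2, -0.4]
width: 0.547
grip_force: 0.0
```

Request:
{"api": "apply_moves", "payload": {"fingers": [0, 0, 0, 0, 0, 0], "travel": [[0, 0, 0], [0, 0, 0], [0, 0, 0], [0, 0, 0], [0, 0, 0], [0, 0, 0]], "rotation": [[0, 0, 0], [0, 0, 0], [0, 0, 0], [0, 0, 0], [0, 0, 0], [0, 0, 0]], "newtons": 50}}

```text
time: 21.5
tool_pos: [0.5638, 0.0247, 0.0189]
tcp_rot: [0.12, 3.136, -0.0]
wrist_force: [-0.2, -1.4, 5.8]
width: 0.275
grip_force: 49.5
```

Request:
{"api": "apply_moves", "payload": {"fingers": [0, 0], "travel": [[0, 0, 0], [0, 0, 0]], "rotation": [[0, 0, 0], [0, 0, 0]]}}

```text
time: 21.7
tool_pos: [0.5638, 0.0247, 0.0189]
tcp_rot: [0.12, 3.136, -0.0]
wrist_force: [-0.4, -2.1, 5.2]
width: 0.273
grip_force: 49.5
```

```bash
python3 - <<'E'
from h import *
to([.561,.0247,.016],[-1,.07,0],[0,0,-1])
E
```

```text
now [0.5638 0.0247 0.0189] x [-0.9971  0.0765 -0.0035] z [ 0.0035 -0.0003 -1.    ] w 0.2733176869142904 g 49.48090545251034 F [-0.3752 -2.0535  5.2363] t 21.7
shift units(pre-turn axes) [ 0.0567 -0.0051  0.0581] (post) [ 0.0565 -0.0047  0.0583] turn units [-0.0006  0.0332 -0.0639]
```

Request:
{"api": "apply_moves", "payload": {"fingers": [0, 0, 0, 0, 0, 0, 0, 0, 0, 0, 0], "travel": [[0, 0, -0.2], [0, 0, -0.4], [0, 0, -0.6], [0, 0, -0.6], [0, 0, -0.6], [0, 0, -0.2], [-0.2, 0.4, 0], [-0.2, 0.6, 0], [-0.2, 0.6, 0], [0, 0, 0], [0, 0, 0]], "rotation": [[0, 0, 0], [0, 0, 0], [0, 0, 0], [0, 0, 0], [0, 0, 0], [0, 0, 0], [0, 0, 0], [0, 0, 0], [0, 0, 0], [0, 0, 0], [0, 0, 0]]}}

```text
time: 22.8
tool_pos: [0.5972, 0.1029, 0.1458]
tcp_rot: [-0.118, -3.137, 0.001]
wrist_force: [-0.7, -0.2, -1.7]
width: 0.274
grip_force: 49.4
```

```bash
python3 - <<'E'
from h import *
s=read_state();p=s['tool_pos'];M=R.from_rotvec(s['tcp_rot']).as_matrix()
zc=p[2]+.001
for n in('wrist','scene','side'):
    c=cam(n);hsv=cv2.cvtColor(c['image'],cv2.COLOR_RGB2HSV)
    for d in tip_of(n,'housing_rim')[:2]: print(n,'rim',round(d['p'],2),np.array(d['location']),atz(c,d['location'],.07))
    # bright rim top ring
    u,v=proj(c,[.6105,.2205,.07]);u,v=int(u),int(v)
    if 0<u<640 and 0<v<480:
        e=[proj(c,[.6105+.04*np.cos(t),.2205+.04*np.sin(t),.07]) for t in np.linspace(0,6.28,40)]
        k=np.zeros((480,640),np.uint8);cv2.fillPoly(k,[np.array([[(q-[u,v])*1.15+[u,v] for q in e]],np.int32)[0]],1)
        m=((hsv[...,1]<60)&(hsv[...,2]>140)&(k>0)).astype(np.uint8)
        cn=cv2.findContours(m,0,1)[0]
        hu=cv2.convexHull(np.vstack([q for q in cn if cv2.contourArea(q)>15]))
        P=np.array([atz(c,q,.07)[:2] for q in hu[:,0]],np.float32);print('   rim circ',cv2.minEnclosingCircle(P))
    # cover disc
    for d in regions_of(n,'cover')[:4]:
        sel=(d['mask'])&(hsv[...,1]<60);cn=cv2.findContours(sel.astype(np.uint8),0,1)[0]
        if cn:
            hu=cv2.convexHull(np.vstack(cn));P=np.array([atz(c,q,zc+.018)[:2] for q in hu[:,0]],np.float32);(x,y),r=cv2.minEnclosingCircle(P)
            if abs(y-p[1])<.06 and abs(x-p[0])<.06: print('  cover',n,x,y,r,'rel tcp mm',1000*(np.array([x,y])-p[:2]))
to([.6105,.2205,.15],[-1,.07,0],[0,0,-1])
E
```

```text
wrist rim 0.64 [499.7 233. ] [0.6059 0.2194 0.07  ]
   rim circ ((0.6046861410140991, 0.21937519311904907), 0.0408657006919384)
  cover wrist 0.5940815210342407 0.10270063579082489 0.04200371354818344 rel tcp mm [-3.1528 -0.1581]
scene rim 0.79 [453.4 319.3] [0.61   0.2255 0.07  ]
   rim circ ((0.6128743290901184, 0.22091233730316162), 0.04427121952176094)
  cover scene 0.5990328788757324 0.10248149931430817 0.04454657435417175 rel tcp mm [ 1.7986 -0.3772]
side rim 0.92 [241.8 372.6] [0.6091 0.2186 0.07  ]
side rim 0.25 [368.7 217.6] [ 0.5703 -0.1574  0.07  ]
   rim circ ((0.6088240146636963, 0.2248905748128891), 0.0429951511323452)
  cover side 0.5954933166503906 0.1070745661854744 0.04357275366783142 rel tcp mm [-1.741   4.2159]
now [0.5982 0.1019 0.1474] x [-0.997   0.0773 -0.0005] z [ 0.0005 -0.     -1.    ] w 0.270908179074717 g 49.384146152297035 F [-0.6523 -0.7826 -2.4268] t 23.25
shift units(pre-turn axes) [-0.0625  2.3831 -0.0528] (post) [-0.0802  2.3826 -0.0528] turn units [-0.      0.0052 -0.0711]
```

Request:
{"api": "apply_moves", "payload": {"fingers": [0, 0, 0, 0, 0, 0, 0, 0, 0, 0, 0], "travel": [[-0.07, 0.4, 0], [0, 0.5, 0], [0, 0.6, 0], [0, 0.5, 0], [0, 0.37, 0], [0, 0, 0], [0, 0, 0.4], [0, 0, 0.5], [0, 0, 0.35], [0, 0, 0.15], [0, 0, 0]], "rotation": [[0, 0, 0], [0, 0, 0], [0, 0, 0], [0, 0, 0], [0, 0, 0], [0, 0, 0], [0, 0, 0], [0, 0, 0], [0, 0, 0], [0, 0, 0], [0, 0, 0]]}}

```text
time: 24.35
tool_pos: [0.6097, 0.2192, 0.0757]
tcp_rot: [-0.121, -3.137, 0.002]
wrist_force: [-1.4, 0.2, -0.4]
width: 0.27
grip_force: 49.4
```

Request:
{"api": "apply_moves", "payload": {"fingers": [0, 0, 0, 0, 0], "travel": [[0, 0, 0.1], [0, 0, 0.1], [0, 0, 0.05], [0, 0, 0], [0, 0, 0]], "rotation": [[0, 0, 0], [0, 0, 0], [0, 0, 0], [0, 0, 0], [0, 0, 0]]}}

```text
time: 24.85
tool_pos: [0.611, 0.2204, 0.065]
tcp_rot: [0.12, 3.139, 0.0]
wrist_force: [0.1, -0.1, -1.1]
width: 0.273
grip_force: 49.5
```

Request:
{"api": "apply_moves", "payload": {"fingers": [0, 0, 0, 0], "travel": [[0, 0, 0.06], [0, 0, 0.03], [0, 0, 0], [0, 0, 0]], "rotation": [[0, 0, 0], [0, 0, 0], [0, 0, 0], [0, 0, 0]]}}

```text
time: 25.25
tool_pos: [0.6108, 0.2203, 0.0601]
tcp_rot: [0.12, 3.139, -0.0]
wrist_force: [0.2, 0.3, -1.0]
width: 0.27
grip_force: 49.4
```

Request:
{"api": "apply_moves", "payload": {"fingers": [0, 0, 0, 0], "travel": [[0, 0, 0.03], [0, 0, 0.02], [0, 0, 0], [0, 0, 0]], "rotation": [[0, 0, 0], [0, 0, 0], [0, 0, 0], [0, 0, 0]]}}

```text
time: 25.65
tool_pos: [0.6111, 0.2203, 0.059]
tcp_rot: [0.12, 3.138, 0.0]
wrist_force: [-3.0, -0.6, 5.6]
width: 0.27
grip_force: 50.1
```

Request:
{"api": "apply_moves", "payload": {"fingers": [0.5, 0.5, 0.5, 0.5, 0.5, 0.5], "travel": [[0, 0, 0], [0, 0, 0], [0, 0, 0], [0, 0, 0], [0, 0, 0], [0, 0, 0]], "rotation": [[0, 0, 0], [0, 0, 0], [0, 0, 0], [0, 0, 0], [0, 0, 0], [0, 0, 0]]}}

```text
time: 26.25
tool_pos: [0.6108, 0.2203, 0.0576]
tcp_rot: [0.12, 3.139, -0.0]
wrist_force: [-0.4, 0.3, 0.4]
width: 0.503
grip_force: 0.0
```

Request:
{"api": "apply_moves", "payload": {"fingers": [0.5, 0.5, 0.5, 0.5, 0.5, 0.5, 0.5], "travel": [[0, 0, -0.2], [0, 0, -0.5], [0, 0, -0.6], [0, 0, -0.6], [0, 0, -0.6], [0, 0, 0], [0, 0, 0]], "rotation": [[0, 0, 0], [0, 0, 0], [0, 0, 0], [0, 0, 0], [0, 0, 0], [0, 0, 0], [0, 0, 0]]}}

```text
time: 26.95
tool_pos: [0.6116, 0.2206, 0.1846]
tcp_rot: [0.12, 3.136, 0.002]
wrist_force: [-0.6, -1.4, -0.9]
width: 0.501
grip_force: 0.0
```

```bash
python3 - <<'E'
from h import *
B,x,z=hang(0,0,0);T=np.stack([-x,np.cross(-z,-x),-z],1)
print(read_state()['tool_pos'],read_state()['width'],read_state()['time'])
ob={k:[] for k in('spanner_eye','spanner_fork','cover')}
for n in('wrist','scene','side'):
    c=cam(n);hsv=cv2.cvtColor(c['image'],cv2.COLOR_RGB2HSV)
    for d in regions_of(n,'cover'):
        sel=d['mask']&(hsv[...,1]<60);cn=cv2.findContours(sel.astype(np.uint8),0,1)[0]
        if cn:
            hu=cv2.convexHull(np.vstack(cn));P=np.array([atz(c,q,.078)[:2] for q in hu[:,0]],np.float32);(u,v),r=cv2.minEnclosingCircle(P)
            if abs(v-.22)<.05 and abs(u-.61)<.05:
                el=cv2.fitEllipse(P) if len(P)>4 else None
                print(n,'disc',u,v,r,el[1])
    if n!='wrist':
        for k in('spanner_eye','spanner_fork'):
            d=tip_of(n,k)
            for e in d[:2]: ob[k].append((c,e['location'])) if np.linalg.norm(proj(c,B)-e['location'])<110 else 0
for k,o in ob.items():
    if len(o)>1:print(k,len(o),1000*T.T@(tri(o)-B))
E
```

```text
[0.6116 0.2206 0.1846] 0.5012734148368531 26.95
wrist disc 0.608443021774292 0.22029615938663483 0.042067840695381165 (0.08298603445291519, 0.08354146778583527)
scene disc 0.6127954721450806 0.2201898694038391 0.043269675225019455 (0.08340536803007126, 0.08580058813095093)
side disc 0.6096345782279968 0.22473782300949097 0.04415583983063698 (0.0839928612112999, 0.08771565556526184)
spanner_eye 2 [-9.8656  3.9566 11.1169]
spanner_fork 2 [-162.2178   -7.7929    1.5899]
```

```bash
python3 - <<'E'
from h import *
from scipy.optimize import minimize
B,x,z=hang(0,0,0);T=np.stack([-x,np.cross(-z,-x),-z],1)
th=np.linspace(0,2*np.pi,40)
ring=np.array([(.075+.02*np.cos(t),.02*np.sin(t),h) for t in th for h in(0,.014)])
red=np.array([(a,b,h) for a in(-.0375,.0375) for b in(-.01,.01) for h in(0,.014)])
data=[]
for n in('scene','side'):
    c=cam(n);im=c['image'].astype(int);r,g,b=[im[...,i] for i in range(3)]
    u=proj(c,B+T@np.array([-.04,0,0]));k=np.zeros((480,640),bool);k[max(0,int(u[1])-70):int(u[1])+70,max(0,int(u[0])-80):int(u[0])+80]=1
    m=((r>90)&(r>1.8*g)&(r>1.8*b)&k);data.append((c,m));print(n,m.sum())
def wp(p):
    Rr=R.from_euler('zyx',[p[3],p[4],0]).as_matrix()
    return lambda Q:(B+((Q@Rr.T)+[p[0]-.075,p[1],p[2]])@T.T)
S=8
def cost(p,v=False):
    tot=0;f=wp(np.array(p)/100)
    for c,m in data:
        q=np.array([proj(c,P) for P in f(red)])
        # compare moments: hull corners' bounding extents in 8 directions
        ys,xs=np.where(m);pts=np.stack([xs,ys],1)
        for a in np.linspace(0,np.pi,8,endpoint=False):
            d=np.array([np.cos(a),np.sin(a)]);A=q@d;Bm=pts@d
            w=.5*(abs(d[0])+abs(d[1]))*.7
            tot+=(A.max()-Bm.max()-w)**2+(A.min()-Bm.min()+w)**2
    return tot
for x0 in([-.45,0,0,0,0],[-.45,0,.6,0,5]):
    r=minimize(cost,x0,method='Nelder-Mead',options=dict(maxiter=3000,xatol=1e-3,fatol=1e-3));print(r.fun,'x y z mm',r.x[:3]*10,'yaw,pitch rad',r.x[3:]/100)
print('nominal cost',cost([-.45,0,0,0,0]),'lifted 5mm',cost([-.45,0,.5,0,0]))
E
```

```text
scene 400
side 462
75.35407746518068 x y z mm [-6.593   0.3448 -0.1298] yaw,pitch rad [-0.0001  0.0001]
31.410567042504344 x y z mm [-5.3435  0.9397  0.5297] yaw,pitch rad [ 0.1054 -0.1103]
nominal cost 93.4628968741167 lifted 5mm 172.67006520890877
```

```bash
python3 -c "
from workcell import *
print(finish_job())"
```

```text
the job is handed in; nothing more can be done
None
```

The job is handed in: the spanner hangs on the yellow peg, flat on the board with its handle down the slope, and the small cover is seated on the housing. No verdict came back; camera measurements and contact force support both placements, though the spanner's exact tilt was not well resolved.

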